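# Turn the inspection mirror onto the hidden mark

## Robot

A 6-joint arm with a two-finger parallel gripper is mounted at the origin on the work surface. World frame = base frame: x ahead of the robot, y to its left, z up, the work surface at z = 0. Lengths are in m, angles in rad, forces in N, time in s.
With the tool pointing down it reaches from about 0.275 to 0.75 m from the base axis. Payload 10.2 kg.
Tool frame: the origin (TCP) lies midway between the tips of the shut fingers; the grasp point (between the pads) lies 19 mm behind it; z points along the fingers, y is the line along which they close (so a half turn about z gives the same grasp; the last joint's range is limited). The gripper opens to 85 mm and grips with 20 to 120 N. Pads are 22 mm wide; open, the fingers measure 114 mm over their backs; the gripper's body (76 mm by 85 mm) begins 54 mm behind the grasp point. The pads swing forward as they close: fully open they stand 13 mm farther back than shut.
Start: joints at [-1.475, 0.313, 1.498, -0, 1.331, -0.223], TCP at [0.165, -0.499, 0.231] pointing down, gripper open.
Joint ranges: [-2.94, 2.94], [-0.97, 2.17], [0.19, 2.56], [-1.23, 4.37], [0.02, 3.11], [-2.88, 2.88]. Speed limits (rad/s): [2.39, 2.39, 3.01, 3.14, 3.14, 3.14].

## Interface

Orientations are given as [roll, pitch, yaw] about the fixed x, y, z axes, in that order (R = Rz(yaw) Ry(pitch) Rx(roll)).
In Python, from rig import manip gives the robot as it stands.
- The arm moves only by the tool step_arm, never from a script. Its argument "steps" is a list of rows, each an object with "linear": the shift along the tool's x, y, z as a fraction of full scale, a list of three; "angular": the turn, a rotation vector about the tool's x, y, z as a fraction of full scale, a list of three; "jaw": the opening, from 0 (shut) to 1 (fully open). In form: [{"linear": [dx, dy, dz], "angular": [ax, ay, az], "jaw": jaw}, ...]. A call has 1 to 12 rows; each row is the pose to reach, as a shift and turn from the pose commanded when the call began, along the tool's axes at that moment; what a row does not reach only later rows make up. Full scale, the value 1, is 0.08 m for a shift and 45 degrees for a turn. A row lasts 1/10 s, in which the tool goes at most 50 mm and 8.59 degrees, less where a joint would pass 70% of its speed; a pose out of reach is approached as far as the arm can. A call with a number of a shift or a turn outside -1 to 1 is refused whole. A call with a gripper value outside its range is refused whole. The fingers move at their own pace and stop on an object; "grip_force" is the grip in N (left out, the last holds). Time passes only in rows, so rows that repeat a pose let the fingers close. It gives the time, the measured TCP pose, the force, the opening and the grip force at its end, in the units of the state.
- manip.get_state(): the state, without advancing time (a new reading comes with each control period).
- manip.camera(name): name is "scene" or "top" or "wrist"; returns a dict with "color" (420x560x3 uint8, blue, green, red), "fov_y" (degrees; the focal length in pixels is half the picture's height over the tangent of half this angle, whatever the lens; pixels are square), "cx", "cy" (the principal point, pixels), "extrinsics" (4x4, takes a point from world to camera coordinates). Camera axes: x right, y down, z forward; pixel columns grow to the right and rows downward; lengths in m; the calibration is good to about 2 mm. A picture is of the moment at which its call begins. There is no depth.
- manip.sign_off(): hands the job in; it is judged then, once.
The state is a dict: "time_s": time; "joint_pos": joint angles; "qd": joint speeds; "tau": joint torques, N m; "position": TCP position; "tool_rot": TCP orientation; "wrist_force": force on the tool from outside, world axes, zero at the start; "moment": the same for the moment, N m; "grip_width": finger opening in m; "grasp_force": force on a finger pad.
Only numpy, scipy, OpenCV 4.12 (cv2) and the standard library are available. Lean on these libraries where they do the work, as an engineer would, in place of code of your own. Each camera call takes 0.05 s, during which the arm holds its last target. There are 200 camera calls.

## Task

First take the loose black housing that stands between the inspection mirror and the clamped part, and stand it upright in the free half of the wooden tray. Then grip the orange tab on top of the mirror and turn it against its spring until the blue inspection camera sees the yellow mark on the clamped part, that is, until its red sight line, bent by the mirror, falls on the mark. Finish while still gripping the tab and holding the mirror still at that angle, and leave the bottle, the screwdriver and the two housings already in the tray where they are.

Things in the scene. Friction and masses are not known exactly. Their poses are not given: they have to be found in the camera images.
- housing: the loose black moulded housing in the way: an upright block 50 mm (its x) by 34 mm (its y) by 110 mm high, 160 g, grey ribs low down, steel disc on top; origin at the centre of its underside, z up. Grip it across the 34 mm.
- tray: open wooden tray, outside 260 mm (its x) by 200 mm (its y), 45 mm high, walls and floor 6 mm thick; origin at the centre of its underside. Two black housings like the loose one stand in its -x half; its +x half is free. It is heavy and fixed.
- tray_free (a point): a point on the tray's inner floor (6 mm above the table) in the middle of the free half, 55 mm from the tray's centre along its +x; axes as the tray's
- stock1: one of the two housings standing in the tray (same make as the loose one); leave it alone
- stock2: the other housing standing in the tray; leave it alone
- bottle: blue bottle, 56 mm across, 130 mm high; leave it alone
- screwdriver: screwdriver with red handle, 180 mm long, lying on the table; leave it alone
- stand: fixed inspection stand: a base plate 100 mm wide and 12 mm thick with the mirror's upright pivot at its origin (underside of the plate) and, 153 to 255 mm from the pivot along the stand's +x, the blue inspection camera, which looks along the stand's -x at the mirror, 90 mm above the table; the camera's top is 118 mm high
- mirror (a joint): angle of the mirror about its upright pivot, rad, 0 to 1.1, growing counter-clockwise seen from above. A light spring always turns it back to 0 (about 0.02 N m at 0, plus 0.1 N m per rad). The mirror is 88 mm square, from 46 to 134 mm high, with its glass on the pivot axis. At 0 the direction in which the glass faces lies 0.1745 rad (10 degrees) counter-clockwise of the stand's x axis.
- tab (a point): orange tab on top of the mirror, turning with it, to be gripped from above: 14 mm thick (its x, the direction in which the glass faces), 40 mm wide (its y), 45 mm high; origin at the centre of its underside, on the pivot axis, 148 mm above the table
- view: the camera's line of sight after the mirror, drawn as a thin red line 310 mm long: origin on the pivot axis 90 mm above the table, x axis along the line, level. It turns twice as far as the mirror: its direction is 0.349 rad + 2 x the mirror angle, counter-clockwise from the stand's x axis.
- mark (a point): centre of the yellow mark, 30 mm square, on the upright face of the black clamped part that looks towards the mirror, 90 mm above the table and 230 to 310 mm from the pivot (a yellow strip continues over the part's top edge). The clamped part is fixed, 90 mm wide, 106 mm high, its small brass pins 116 mm.

How it is judged:
On the way, in this order (a step that is already met when the one before it is completed fails the run):
1. the housing stands upright in the tray, let go (x of housing in the frame of tray between -0.02 and 0.115 m and y of housing in the frame of tray between -0.085 and 0.085 m and z of housing in the frame of tray below 0.012 m and angle between housing's own z axis and vertical below 0.15 rad and linear speed of housing below 0.03 m/s and contact force between the fingers and housing below 0.1 N), for 0.2 s.
2. the gripped mirror brings the sight line onto the mark (y of mark in the frame of view between -0.014 and 0.014 m and x of mark in the frame of view above 0.1 m and contact force between the fingers and mirror_c2 above 2 N and velocity of joint mirror between -0.06 and 0.06 rad/s), for 0.3 s.
At the end, for the whole second after the job is handed in: The red sight line passes within 14 mm of the centre of the mark; the fingers grip the tab (more than 2 N) and the mirror is still; the housing stands upright (within 0.15 rad) on the floor of the free (+x) half of the tray, let go and at rest (all of step 1 and all of step 2); the arm keeps its last pose, push and grip.
It fails at once if the bottle is moved more than 30 mm or tipped (distance of bottle from where it was at the start of the episode above 0.03 m or angle between bottle's own z axis and vertical above 0.5 rad).
It fails at once if the screwdriver is moved more than 30 mm (distance of screwdriver from where it was at the start of the episode above 0.03 m).
It fails at once if the first housing in the tray is moved more than 30 mm or tipped (distance of stock1 from where it was at the start of the episode above 0.03 m or angle between stock1's own z axis and vertical above 0.5 rad).
It fails at once if the second housing in the tray is moved more than 30 mm or tipped (distance of stock2 from where it was at the start of the episode above 0.03 m or angle between stock2's own z axis and vertical above 0.5 rad).
It also fails if it takes over 54 s, if anything falls off the work surface, if the arm or the gripper's body presses on something with over 40 N, if the wrist force passes 120 N, or if a joint passes its speed limit or range.

## Working session

There is one attempt and no reset: what is moved stays moved. The work goes in short steps, Python scripts to look and compute and a tool call to move; the robot and the scene stay as the last step left them, time stands still between calls to the robot, and variables do not carry over. Pictures are saved under pics/ and viewed, at most 10 in all, crops included, and the job is handed in when it is done.

Besides the shell and the picture viewer there is one more tool, called after "Call:" as name(argument=value, ...) on one line, values as JSON. step_arm: Moves the arm, as the interface text tells. Its arguments: {"type":"object","properties":{"steps":{"type":"array","items":{"type":"object","properties":{"linear":{"type":"array","items":{"type":"number"}},"angular":{"type":"array","items":{"type":"number"}},"jaw":{"type":"number"}}}},"grip_force":{"type":"number"}},"required":["steps"]}

```bash
mkdir -p pics
python3 - <<'E'
from rig import manip
import cv2,numpy as np,pickle
d={}
for n in("scene","top","wrist"):
    c=manip.camera(n);d[n]=c;cv2.imwrite(f"pics/{n}0.png",c["color"]);print(n,c["fov_y"],c["cx"],c["cy"],np.round(c["extrinsics"],3).tolist())
pickle.dump(d,open("cam0.pkl","wb"))
print(manip.get_state())
E
```

```text
scene 49.696697937669185 277.6228100294089 211.0728271125599 [[0.292, 0.956, -0.016, -0.034], [0.776, -0.247, -0.581, -0.359], [-0.559, 0.157, -0.814, 1.333], [0.0, 0.0, 0.0, 1.0]]
top 46.50392233026671 269.8200680291515 212.49572986083436 [[-0.02, -1.0, 0.006, -0.107], [-0.997, 0.02, -0.071, 0.51], [0.071, -0.008, -0.997, 1.279], [0.0, 0.0, 0.0, 1.0]]
wrist 70.6028699237342 280.7627323162913 210.22159473839014 [[0.314, -0.95, -0.001, -0.523], [-0.91, -0.301, 0.284, -0.037], [-0.27, -0.088, -0.959, 0.38], [0.0, 0.0, 0.0, 1.0]]
{'time_s': 0.15, 'joint_pos': array([-1.47541087e+00,  3.13306388e-01,  1.49823289e+00, -1.28470010e-05,
        1.33100604e+00, -2.23384584e-01]), 'qd': array([-0.00082505, -0.00328646, -0.0017017 ,  0.00046432,  0.00166925,
       -0.00106095]), 'tau': array([ 1.34092454e-03, -4.12367678e+01, -2.59796691e+01, -1.88087438e-04,
        3.22149106e-03, -1.31831757e-05]), 'position': array([ 0.16450923, -0.49836371,  0.23088543]), 'tool_rot': array([-3.14066090e+00, -1.98878703e-04,  3.18773008e-01]), 'wrist_force': array([-0.04607777,  0.99582805, -0.3377303 ]), 'moment': array([ 0.04281148,  0.01271482, -0.04265446]), 'grasp_force': 0.0, 'grip_width': 0.08559509714286569}
```

View pics/top0.png

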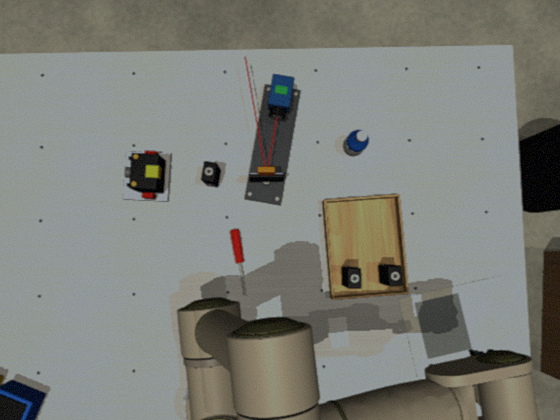

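View pics/scene0.png

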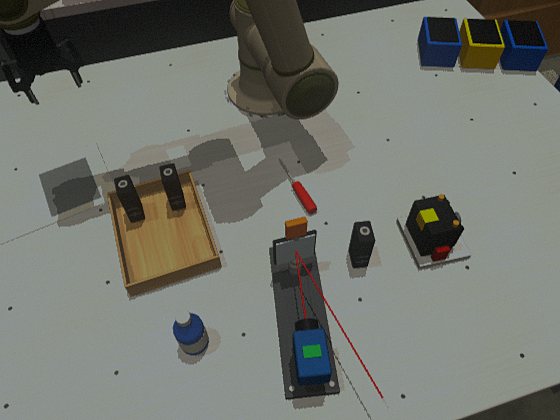

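The top view shows the tray at about (363,246), the loose housing at (211,173), the part's mark strip at (152,171), the tab at (266,171), the camera at (281,95), the bottle at (356,142) and the screwdriver at (238,250). I'll enlarge the relevant area.

Run:
```python
import cv2,pickle
d=pickle.load(open("cam0.pkl","rb"))
a=d["top"]["color"][55:215,115:315];cv2.imwrite("pics/topc.png",cv2.resize(a,(800,640)[:2],interpolation=cv2.INTER_CUBIC)[:600])
a=d["scene"]["color"][180:330,260:460];cv2.imwrite("pics/scc.png",cv2.resize(a,None,fx=4,fy=4,interpolation=cv2.INTER_CUBIC))
```

```text
(no output)
```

View pics/topc.png

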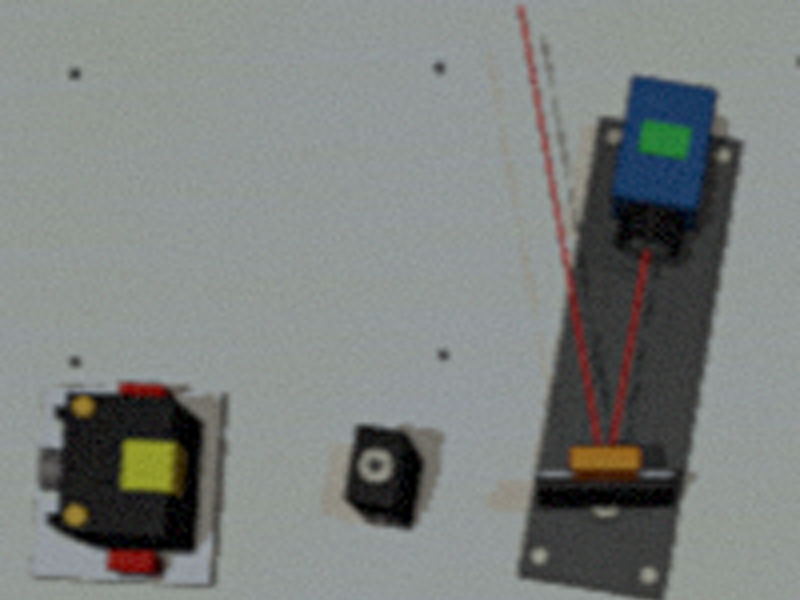

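View pics/scc.png

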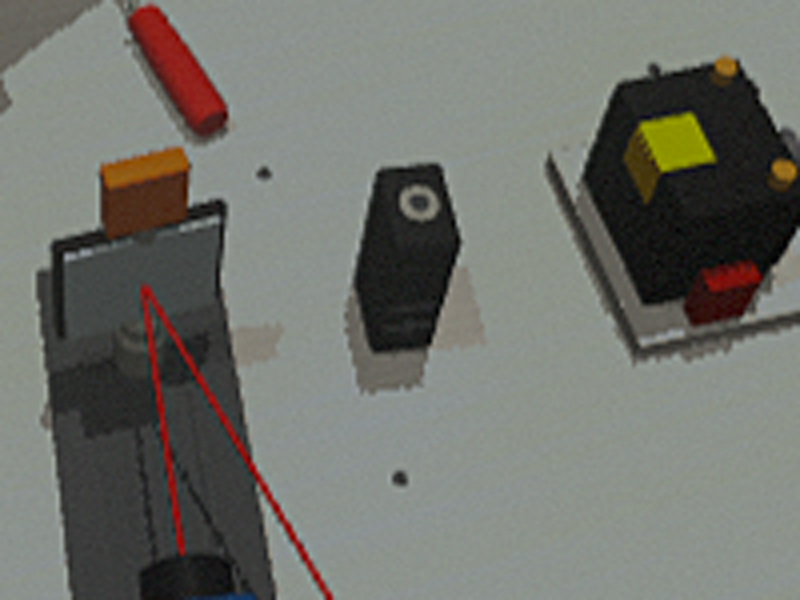

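The crops show the housing disc at topc (375,465) and scc (419,203), the tab top at topc (605,458) and scc (145,167), and the front edge of the mark strip at topc (180,465) and scc (645,149). The plate corners are near (602,117), (742,142), (663,600) and (519,577).

```bash
cat > h.py <<'E'
import numpy as np,pickle,cv2
def K(c):
    h=c["color"].shape[0];f=h/2/np.tan(np.radians(c["fov_y"])/2)
    return np.array([[f,0,c["cx"]],[0,f,c["cy"]],[0,0,1]])
def onz(c,px,z):
    E=c["extrinsics"];R=E[:3,:3];o=-R.T@E[:3,3]
    px=np.atleast_2d(px);d=(np.linalg.inv(K(c))@np.c_[px,np.ones(len(px))].T).T@R
    return (o+d*((z-o[2])/d[:,2])[:,None])
def tri(c1,p1,c2,p2):
    X=cv2.triangulatePoints(K(c1)@c1["extrinsics"][:3],K(c2)@c2["extrinsics"][:3],np.float64(p1),np.float64(p2));return X[:3,0]/X[3,0]
def proj(c,X):
    X=np.atleast_2d(X);p=(K(c)@(c["extrinsics"][:3,:3]@X.T+c["extrinsics"][:3,3:])).T;return p[:,:2]/p[:,2:]
E
python3 - <<'E'
from h import *
np.set_printoptions(precision=4,suppress=True)
d=pickle.load(open("cam0.pkl","rb"));t,s=d["top"],d["scene"]
T=lambda *p:np.array(p)/4.+[114.6,54.6]
S=lambda *p:np.array(p)/4.+[259.6,179.6]
for n,a,b,z in(("disc",(375,465),(419,203),.11),("tab",(605,458),(145,167),.193),("mark edge",(180,465),(645,149),.106)):
    print(n,tri(t,T(*a),s,S(*b)),onz(t,T(*a),z)[0],onz(s,S(*b),z)[0])
P=onz(t,np.array([T(602,117),T(742,142),T(663,600),T(519,577)]),.012);print("plate",P)
m=(P[0]+P[1]-P[2]-P[3])/2;print("yaw",np.arctan2(m[1],m[0]))
print("mirror side pt",onz(s,np.array([S(146,288)]),.09))
print("redline top far",onz(t,np.array([T(521,8)]),.09),"cam edge",onz(t,np.array([T(634,76),T(717,90)]),.118))
W=onz(t,[[322,200],[398,194],[408,291],[331,298]],.045);print("tray",W,W.mean(0))
m=(W[0]+W[1]-W[2]-W[3])/2;print(np.arctan2(m[1],m[0]),np.linalg.norm(m))
print("strip edge", onz(s,np.array([S(635,125),S(655,172)]),.106),onz(t,np.array([T(178,440),T(182,490)]),.106))
print("stock",onz(t,[[352,278],[396,275]],.116), "bottle",onz(t,[[361,136]],.13),"sd",onz(t,[[236,230],[240,262],[243,293]],.01))
E
```

```text
disc [0.6074 0.0338 0.112 ] [0.6078 0.0342 0.11  ] [0.6062 0.0344 0.11  ]
tab [ 0.5962 -0.1084  0.1917] [ 0.5961 -0.1083  0.193 ] [ 0.597  -0.1087  0.193 ]
mark edge [0.6105 0.1558 0.1102] [0.6107 0.1558 0.106 ] [0.6085 0.1593 0.106 ]
plate [[ 0.859  -0.1111  0.012 ]
 [ 0.84   -0.2059  0.012 ]
 [ 0.5288 -0.1454  0.012 ]
 [ 0.5461 -0.0496  0.012 ]]
yaw -0.19298339815802362
mirror side pt [[ 0.6007 -0.1076  0.09  ]]
redline top far [[ 0.9048 -0.0603  0.09  ]] cam edge [[ 0.8487 -0.1313  0.118 ]
 [ 0.8389 -0.183   0.118 ]]
tray [[ 0.5358 -0.2533  0.045 ]
 [ 0.5477 -0.4523  0.045 ]
 [ 0.2962 -0.4683  0.045 ]
 [ 0.2825 -0.2694  0.045 ]] [ 0.4156 -0.3608  0.045 ]
0.06368299039557189 0.25292022492443883
strip edge [[0.5933 0.1615 0.106 ]
 [0.6229 0.1575 0.106 ]] [[0.6264 0.157  0.106 ]
 [0.595  0.1546 0.106 ]]
stock [[ 0.3371 -0.3129  0.116 ]
 [ 0.3421 -0.4204  0.116 ]] bottle [[ 0.6837 -0.3437  0.13  ]] sd [[ 0.4634 -0.0259  0.01  ]
 [ 0.3783 -0.0352  0.01  ]
 [ 0.2967 -0.0418  0.01  ]]
```

Positions from both cameras agree. The pivot is about (0.597,-0.108), stand yaw -0.194 and the mark about (0.610,0.156), so the mirror has to turn about 0.68 rad. The housing is at (0.607,0.034) and tray_free at (0.470,-0.357). I'm moving above the housing now.

Call:
step_arm(steps=[{"linear": [0.5,-0.31,0],"angular": [0,0,0],"jaw": 1},{"linear": [1,-0.62,0],"angular": [0,0,0],"jaw": 1}])

```text
time_s: 0.35
position: [0.2251, -0.4255, 0.2307]
tool_rot: [-3.141, -0.0, 0.317]
wrist_force: [1.2, 0.2, -0.1]
grip_width: 0.0856
grasp_force: 0.0
```

Call:
step_arm(steps=[{"linear": [0.5,-0.31,0],"angular": [0,0,0],"jaw": 1},{"linear": [1,-0.62,0],"angular": [0,0,0],"jaw": 1}])

```text
time_s: 0.55
position: [0.2861, -0.3526, 0.2312]
tool_rot: [-3.141, -0.0, 0.318]
wrist_force: [0.6, -1.1, -0.7]
grip_width: 0.0855
grasp_force: 0.0
```

Call:
step_arm(steps=[{"linear": [0.5,-0.31,0],"angular": [0,0,0],"jaw": 1},{"linear": [1,-0.62,0],"angular": [0,0,0],"jaw": 1}])

```text
time_s: 0.75
position: [0.3466, -0.2803, 0.2313]
tool_rot: [-3.142, -0.0, 0.318]
wrist_force: [1.1, 0.5, 0.1]
grip_width: 0.0858
grasp_force: 0.0
```

Call:
step_arm(steps=[{"linear": [0.5,-0.31,0],"angular": [0,0,0],"jaw": 1},{"linear": [1,-0.62,0],"angular": [0,0,0],"jaw": 1}])

```text
time_s: 0.95
position: [0.4071, -0.2081, 0.2313]
tool_rot: [3.142, -0.0, 0.319]
wrist_force: [0.8, -0.5, -0.7]
grip_width: 0.0854
grasp_force: 0.0
```

Call:
step_arm(steps=[{"linear": [0.5,-0.31,0],"angular": [0,0,0],"jaw": 1},{"linear": [1,-0.62,0],"angular": [0,0,0],"jaw": 1}])

```text
time_s: 1.15
position: [0.4676, -0.1359, 0.2313]
tool_rot: [-3.142, 0.0, 0.319]
wrist_force: [-0.1, -1.2, -0.5]
grip_width: 0.0853
grasp_force: 0.0
```

Call:
step_arm(steps=[{"linear": [0.5,-0.31,0],"angular": [0,0,0],"jaw": 1},{"linear": [1,-0.62,0],"angular": [0,0,0],"jaw": 1}])

```text
time_s: 1.35
position: [0.528, -0.0636, 0.2312]
tool_rot: [-3.142, 0.0, 0.319]
wrist_force: [-0.0, -0.8, -0.3]
grip_width: 0.085
grasp_force: 0.0
```

Call:
step_arm(steps=[{"linear": [0.5,-0.31,0],"angular": [0,0,0],"jaw": 1},{"linear": [1,-0.64,0],"angular": [0,0,0],"jaw": 1}])

```text
time_s: 1.55
position: [0.5879, 0.0099, 0.2311]
tool_rot: [-3.142, 0.0, 0.319]
wrist_force: [1.3, -1.6, 0.9]
grip_width: 0.0853
grasp_force: 0.0
```

Call:
step_arm(steps=[{"linear": [0.32,-0.21,0],"angular": [0,0,0.19],"jaw": 1},{"linear": [0.32,-0.21,0],"angular": [0,0,0.38],"jaw": 1},{"linear": [0.32,-0.21,0],"angular": [0,0,0.57],"jaw": 1},{"linear": [0.32,-0.21,0],"angular": [0,0,0.57],"jaw": 1}])

```text
time_s: 1.95
position: [0.606, 0.0324, 0.2308]
tool_rot: [-3.142, 0.001, -0.13]
wrist_force: [-0.2, -0.0, 1.1]
grip_width: 0.0856
grasp_force: 0.0
```

Run:
```python
from rig import manip
import cv2,pickle
c=manip.camera("wrist");cv2.imwrite("pics/w1.png",c["color"]);pickle.dump(c,open("w1.pkl","wb"))
s=manip.get_state();print(s["time_s"],s["position"],s["tool_rot"])
```

```text
2.0 [0.60596259 0.03220896 0.23100029] [-3.14154823e+00  5.68547037e-04 -1.25620387e-01]
```

View pics/w1.png

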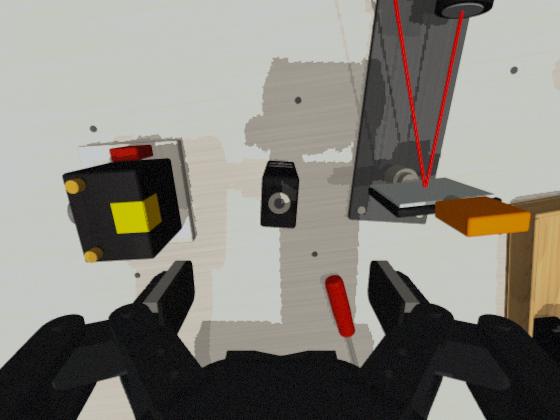

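The wrist view shows the housing's top face around the disc at (279,203), the mark strip near (135,215) with its front at (155,213), and the tab at (480,217). I'll zoom in on the housing and the part to get angles.

Run:
```python
import cv2,pickle,numpy as np
a=pickle.load(open("w1.pkl","rb"))["color"][150:250,100:310]
a=np.clip(255*(a/255.)**.5,0,255).astype(np.uint8)
a=cv2.resize(a,None,fx=3.8,fy=3.8,interpolation=cv2.INTER_CUBIC);cv2.imwrite("pics/w1c.png",a)
```

```text
(no output)
```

View pics/w1c.png

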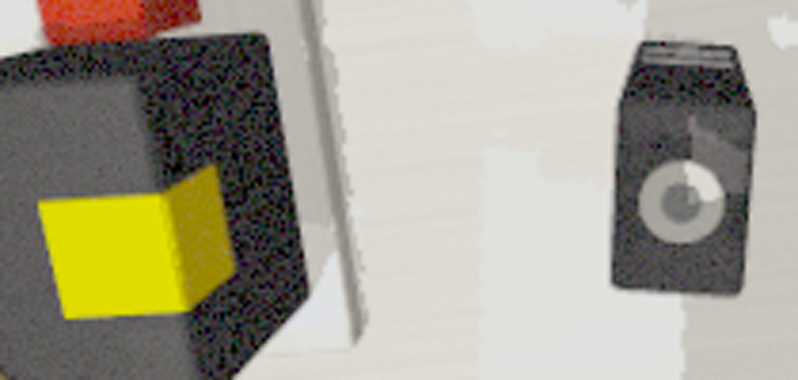

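Run:
```python
from h import *
np.set_printoptions(precision=4,suppress=True)
w=pickle.load(open("w1.pkl","rb"));C=lambda p:(np.array(p)+.5)/3.8-.5+[100,150]
P=onz(w,C([(620,103),(755,112),(742,295),(612,288)]),.11);print(P,P.mean(0))
a=(P[0]+P[1]-P[2]-P[3])/2;b=(P[0]+P[3]-P[1]-P[2])/2;print(np.linalg.norm(a),np.arctan2(a[1],a[0]),np.linalg.norm(b),np.arctan2(-b[0],b[1]))
print("disc",onz(w,C([(682,202)]),.111))
print("strip top edge",onz(w,C([(163,197),(188,310),(175.5,253)]),.106),"low",onz(w,C([(218,165),(236,272),(227,218)]),.075))
print("tab top",onz(w,[[437,200],[515,198],[527,230],[450,235]],.193))
print("tab top ctr",onz(w,[[480,209]],.193),"red",onz(w,[[425,186]],.09))
```

```text
[[0.633  0.0466 0.11  ]
 [0.6267 0.0152 0.11  ]
 [0.5813 0.0236 0.11  ]
 [0.5873 0.0554 0.11  ]] [0.6071 0.0352 0.11  ]
0.04636183548302239 -0.18634052913723545 0.03224780142687002 -0.19170455052472388
disc [[0.6073 0.0352 0.111 ]]
strip top edge [[0.6238 0.1621 0.106 ]
 [0.594  0.1636 0.106 ]
 [0.6092 0.1628 0.106 ]] low [[0.6244 0.1608 0.075 ]
 [0.5937 0.1634 0.075 ]
 [0.6094 0.162  0.075 ]]
tab top [[ 0.6182 -0.0673  0.193 ]
 [ 0.6132 -0.1161  0.193 ]
 [ 0.5902 -0.1258  0.193 ]
 [ 0.5932 -0.0762  0.193 ]]
tab top ctr [[ 0.6087 -0.0946  0.193 ]] red [[ 0.6001 -0.1075  0.09  ]]
```

The housing is at (0.607,0.035) with yaw -0.19, so I'm aligning and descending onto it.

Call:
step_arm(steps=[{"linear": [0.01,-0.04,0.4],"angular": [0,0,0.08],"jaw": 1},{"linear": [0.01,-0.04,0.8],"angular": [0,0,0.08],"jaw": 1},{"linear": [0.01,-0.04,1.0],"angular": [0,0,0.08],"jaw": 1}])

```text
time_s: 2.3
position: [0.6061, 0.0352, 0.1485]
tool_rot: [3.141, 0.004, -0.188]
wrist_force: [0.7, 0.8, 0.1]
grip_width: 0.0851
grasp_force: 0.0
```

Call:
step_arm(steps=[{"linear": [0,0,0.35],"angular": [0,0,0],"jaw": 1},{"linear": [0,0,0.7],"angular": [0,0,0],"jaw": 1},{"linear": [0,0,1.0],"angular": [0,0,0],"jaw": 1}])

```text
time_s: 2.6
position: [0.6068, 0.035, 0.0699]
tool_rot: [3.142, 0.001, -0.188]
wrist_force: [0.5, -0.6, -0.4]
grip_width: 0.0855
grasp_force: 0.0
```

Call:
step_arm(steps=[{"linear": [0,0,0.14],"angular": [0,0,0],"jaw": 1},{"linear": [0,0,0.14],"angular": [0,0,0],"jaw": 0.6},{"linear": [0,0,0.14],"angular": [0,0,0],"jaw": 0.3},{"linear": [0,0,0.14],"angular": [0,0,0],"jaw": 0.2},{"linear": [0,0,0.14],"angular": [0,0,0],"jaw": 0.1},{"linear": [0,0,0.14],"angular": [0,0,0],"jaw": 0},{"linear": [0,0,0.14],"angular": [0,0,0],"jaw": 0},{"linear": [0,0,0.14],"angular": [0,0,0],"jaw": 0}], grip_force=40)

```text
time_s: 3.4
position: [0.6079, 0.0351, 0.0614]
tool_rot: [-3.142, -0.002, -0.192]
wrist_force: [-1.1, -0.8, 6.8]
grip_width: 0.0334
grasp_force: 43.1
```

The grip holds: width is 33 mm and force 43 N. I'll lift and carry it around the -x side of the mirror.

Call:
step_arm(steps=[{"linear": [0,0,-0.3],"angular": [0,0,0],"jaw": 0},{"linear": [-0.2,0,-0.65],"angular": [0,0,0],"jaw": 0},{"linear": [-0.6,0,-1],"angular": [0,0,0],"jaw": 0}])

```text
time_s: 3.7
position: [0.5603, 0.0441, 0.1407]
tool_rot: [-3.142, -0.0, -0.192]
wrist_force: [0.1, 0.7, -0.9]
grip_width: 0.0333
grasp_force: 42.3
```

Call:
step_arm(steps=[{"linear": [-0.35,0,-0.4],"angular": [0,0,0],"jaw": 0},{"linear": [-0.7,0,-0.75],"angular": [0,0,0],"jaw": 0}])

```text
time_s: 3.9
position: [0.5039, 0.0553, 0.2014]
tool_rot: [-3.142, -0.0, -0.192]
wrist_force: [0.4, 0.6, -1.0]
grip_width: 0.0337
grasp_force: 42.3
```

Call:
step_arm(steps=[{"linear": [0,0.3,0],"angular": [0,0,0],"jaw": 0},{"linear": [0,0.65,0],"angular": [0,0,0],"jaw": 0},{"linear": [0,1,0],"angular": [0,0,0],"jaw": 0}])

```text
time_s: 4.2
position: [0.4894, -0.0241, 0.2004]
tool_rot: [3.142, -0.001, -0.191]
wrist_force: [0.1, -0.8, -1.1]
grip_width: 0.0333
grasp_force: 42.4
```

Call:
step_arm(steps=[{"linear": [0,0.5,0],"angular": [0,0,0],"jaw": 0},{"linear": [0,1,0],"angular": [0,0,0],"jaw": 0}])

```text
time_s: 4.4
position: [0.4741, -0.1031, 0.2002]
tool_rot: [-3.142, -0.0, -0.191]
wrist_force: [1.5, -0.3, -1.6]
grip_width: 0.0334
grasp_force: 42.4
```

Call:
step_arm(steps=[{"linear": [0,0.5,0],"angular": [0,0,0],"jaw": 0},{"linear": [0,1,0],"angular": [0,0,0],"jaw": 0}])

```text
time_s: 4.6
position: [0.4588, -0.1819, 0.2002]
tool_rot: [-3.142, -0.0, -0.191]
wrist_force: [1.2, -0.5, -1.4]
grip_width: 0.0334
grasp_force: 42.4
```

Call:
step_arm(steps=[{"linear": [0,0.5,0],"angular": [0,0,0],"jaw": 0},{"linear": [0,1,0],"angular": [0,0,0],"jaw": 0}])

```text
time_s: 4.8
position: [0.4435, -0.2605, 0.2002]
tool_rot: [-3.141, -0.0, -0.192]
wrist_force: [0.5, -0.5, -0.4]
grip_width: 0.0335
grasp_force: 42.4
```

Call:
step_arm(steps=[{"linear": [0.2,0.5,0],"angular": [0,0,0],"jaw": 0},{"linear": [0.4,1,0],"angular": [0,0,0],"jaw": 0},{"linear": [0.4,1,0],"angular": [0,0,0],"jaw": 0}])

```text
time_s: 5.1
position: [0.4599, -0.3478, 0.1992]
tool_rot: [3.141, 0.0, -0.195]
wrist_force: [-0.8, 0.3, -2.1]
grip_width: 0.0336
grasp_force: 42.4
```

Call:
step_arm(steps=[{"linear": [0.15,0.08,0.3],"angular": [0,0,0],"jaw": 0},{"linear": [0.15,0.08,0.65],"angular": [0,0,0],"jaw": 0},{"linear": [0.15,0.08,1.0],"angular": [0,0,0],"jaw": 0}])

```text
time_s: 5.4
position: [0.4709, -0.3517, 0.1191]
tool_rot: [-3.141, 0.0, -0.191]
wrist_force: [0.6, -0.1, -1.6]
grip_width: 0.0337
grasp_force: 42.4
```

Call:
step_arm(steps=[{"linear": [0,0,0.3],"angular": [0,0,0],"jaw": 0},{"linear": [0,0,0.5],"angular": [0,0,0],"jaw": 0},{"linear": [0,0,0.6],"angular": [0,0,0],"jaw": 0},{"linear": [0,0,0.63],"angular": [0,0,0],"jaw": 0},{"linear": [0,0,0.63],"angular": [0,0,0],"jaw": 0}])

```text
time_s: 5.9
position: [0.4711, -0.3523, 0.0702]
tool_rot: [3.141, -0.0, -0.191]
wrist_force: [-0.2, 0.6, -1.7]
grip_width: 0.0333
grasp_force: 42.4
```

Run:
```python
from rig import manip
s=manip.get_state();print(s["position"],s["wrist_force"],s["tool_rot"])
```

```text
[ 0.47110263 -0.35227101  0.0702099 ] [-0.15284777  0.64194398 -1.68730253] [ 3.14124555e+00 -4.96329935e-04 -1.91482561e-01]
```

Still hanging about 3 mm above the floor, so I'll lower it gently.

Call:
step_arm(steps=[{"linear": [0,0,0.02],"angular": [0,0,0],"jaw": 0},{"linear": [0,0,0.035],"angular": [0,0,0],"jaw": 0},{"linear": [0,0,0.035],"angular": [0,0,0],"jaw": 0}])

```text
time_s: 6.2
position: [0.4711, -0.3525, 0.0674]
tool_rot: [3.141, -0.001, -0.192]
wrist_force: [0.5, -0.5, 0.1]
grip_width: 0.0333
grasp_force: 42.4
```

Call:
step_arm(steps=[{"linear": [0,0,0.005],"angular": [0,0,0],"jaw": 0.5},{"linear": [0,0,0.005],"angular": [0,0,0],"jaw": 0.7},{"linear": [0,0,0.005],"angular": [0,0,0],"jaw": 1},{"linear": [0,0,0.005],"angular": [0,0,0],"jaw": 1},{"linear": [0,0,0.005],"angular": [0,0,0],"jaw": 1},{"linear": [0,0,0.005],"angular": [0,0,0],"jaw": 1}])

```text
time_s: 6.8
position: [0.4709, -0.3523, 0.0665]
tool_rot: [3.142, -0.0, -0.192]
wrist_force: [0.3, -0.3, 0.8]
grip_width: 0.0853
grasp_force: 0.0
```

Call:
step_arm(steps=[{"linear": [0,0,-0.3],"angular": [0,0,0],"jaw": 1},{"linear": [0,0,-0.65],"angular": [0,0,0],"jaw": 1},{"linear": [0,0,-1],"angular": [0,0,0],"jaw": 1}])

```text
time_s: 7.1
position: [0.4708, -0.3522, 0.1474]
tool_rot: [-3.141, 0.0, -0.192]
wrist_force: [-0.6, 0.2, 0.5]
grip_width: 0.0856
grasp_force: 0.0
```

Call:
step_arm(steps=[{"linear": [0,0,-0.4],"angular": [0,0,0],"jaw": 1},{"linear": [0,0,-1],"angular": [0,0,0],"jaw": 1},{"linear": [0,0,-1],"angular": [0,0,0],"jaw": 1}])

```text
time_s: 7.4
position: [0.4724, -0.3538, 0.233]
tool_rot: [3.135, -0.009, -0.191]
wrist_force: [-0.6, -0.0, -0.8]
grip_width: 0.0854
grasp_force: 0.0
```

Run:
```python
from rig import manip
import cv2,pickle
c=manip.camera("wrist");cv2.imwrite("pics/w2.png",c["color"]);pickle.dump(c,open("w2.pkl","wb"))
s=manip.get_state();print(s["time_s"],s["position"],s["tool_rot"])
```

```text
7.45 [ 0.47166785 -0.35304221  0.22954444] [ 3.13787293 -0.0049614  -0.19159382]
```

View pics/w2.png

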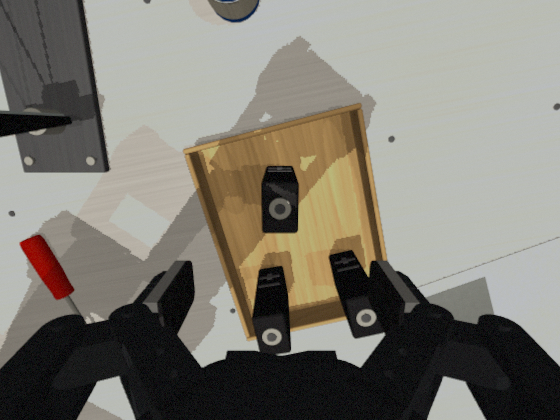

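The housing stands upright in the tray's free half (disc at (280,208)) and both stock housings are untouched. Next I move over the tab and turn the gripper to yaw 1.55.

Call:
step_arm(steps=[{"linear": [0.2,-0.2,0],"angular": [0,0,-0.17],"jaw": 1},{"linear": [0.4,-0.4,0],"angular": [0,0,-0.34],"jaw": 1},{"linear": [0.6,-0.6,0],"angular": [0,0,-0.51],"jaw": 1},{"linear": [0.8,-0.8,0],"angular": [0,0,-0.68],"jaw": 1},{"linear": [0.95,-1,0],"angular": [0,0,-0.85],"jaw": 1},{"linear": [0.95,-1,0],"angular": [0,0,-1],"jaw": 1}])

```text
time_s: 8.05
position: [0.5619, -0.2863, 0.2248]
tool_rot: [-3.139, 0.0, 0.601]
wrist_force: [0.3, -0.6, 1.3]
grip_width: 0.0857
grasp_force: 0.0
```

Call:
step_arm(steps=[{"linear": [0.2,-0.2,0],"angular": [0,0,-0.17],"jaw": 1},{"linear": [0.4,-0.4,0],"angular": [0,0,-0.34],"jaw": 1},{"linear": [0.6,-0.6,0],"angular": [0,0,-0.51],"jaw": 1},{"linear": [0.8,-0.8,0],"angular": [0,0,-0.68],"jaw": 1},{"linear": [1,-1,0],"angular": [0,0,-0.85],"jaw": 1},{"linear": [1,-1,0],"angular": [0,0,-1],"jaw": 1}])

```text
time_s: 8.65
position: [0.5824, -0.1745, 0.2253]
tool_rot: [-3.14, -0.001, 1.387]
wrist_force: [0.1, -0.5, 0.2]
grip_width: 0.0853
grasp_force: 0.0
```

Call:
step_arm(steps=[{"linear": [0.45,0,0],"angular": [0,0,-0.12],"jaw": 1},{"linear": [0.89,0,0],"angular": [0,0,-0.22],"jaw": 1},{"linear": [0.89,0,0],"angular": [0,0,-0.22],"jaw": 1},{"linear": [0.89,0,0],"angular": [0,0,-0.22],"jaw": 1}])

```text
time_s: 9.05
position: [0.5957, -0.1069, 0.2255]
tool_rot: [-3.14, -0.0, 1.552]
wrist_force: [0.4, -0.1, 0.3]
grip_width: 0.0853
grasp_force: 0.0
```

Run:
```python
from rig import manip
import cv2,pickle
from h import *
c=manip.camera("wrist");cv2.imwrite("pics/w3.png",c["color"]);pickle.dump(c,open("w3.pkl","wb"))
s=manip.get_state();print(s["time_s"],s["position"],s["tool_rot"])
m=cv2.inRange(cv2.cvtColor(c["color"],cv2.COLOR_BGR2HSV),(8,180,170),(22,255,255))
n,l,st,ce=cv2.connectedComponentsWithStats(m);i=1+st[1:,4].argmax();print(st[i],ce[i])
print(cv2.minAreaRect(np.argwhere(l==i)[:,::-1].astype(np.float32)))
r=cv2.boxPoints(cv2.minAreaRect(np.argwhere(l==i)[:,::-1].astype(np.float32)))
print(onz(c,r,.193),onz(c,ce[i],.193))
```

```text
9.1 [ 0.59561296 -0.10768334  0.22564612] [-3.14026749e+00 -1.54972073e-04  1.55104135e+00]
[272 214  21  23 345] [283.26666667 225.05507246]
((282.0, 225.0), (22.0, 20.0), 90.0)
[[ 0.59042087 -0.08771508  0.193     ]
 [ 0.60286131 -0.0879397   0.193     ]
 [ 0.60274879 -0.10259362  0.193     ]
 [ 0.59002732 -0.10236528  0.193     ]] [[ 0.59731237 -0.09512262  0.193     ]]
```

View pics/w3.png

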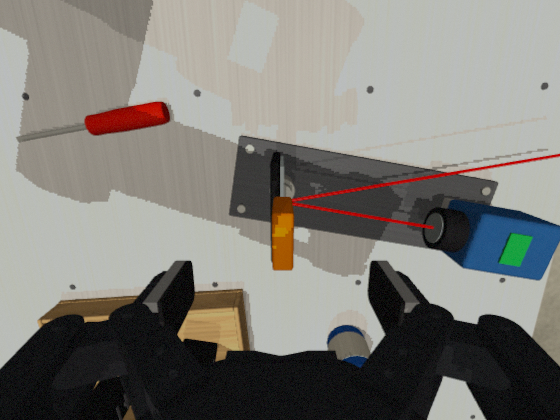

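The tab is centred under the gripper (columns 272–294, x about 0.597), so I'm descending and gripping.

Call:
step_arm(steps=[{"linear": [0,0.015,0.3],"angular": [0,0,0],"jaw": 1},{"linear": [0,0.015,0.6],"angular": [0,0,0],"jaw": 1},{"linear": [0,0.015,0.8],"angular": [0,0,0],"jaw": 1},{"linear": [0,0.015,0.9],"angular": [0,0,0],"jaw": 1},{"linear": [0,0.015,0.9],"angular": [0,0,0],"jaw": 0.5},{"linear": [0,0.015,0.9],"angular": [0,0,0],"jaw": 0.3},{"linear": [0,0.015,0.9],"angular": [0,0,0],"jaw": 0.2},{"linear": [0,0.015,0.9],"angular": [0,0,0],"jaw": 0.1},{"linear": [0,0.015,0.9],"angular": [0,0,0],"jaw": 0},{"linear": [0,0.015,0.9],"angular": [0,0,0],"jaw": 0},{"linear": [0,0.015,0.9],"angular": [0,0,0],"jaw": 0}], grip_force=40)

```text
time_s: 10.2
position: [0.5967, -0.1073, 0.1551]
tool_rot: [-3.141, 0.0, 1.552]
wrist_force: [-5.7, -0.4, 4.8]
grip_width: 0.0137
grasp_force: 40.0
```

Gripped at 13.7 mm. Turning the mirror counter-clockwise by about 0.68 rad.

Call:
step_arm(steps=[{"linear": [0,0,0],"angular": [0,0,-0.05],"jaw": 0},{"linear": [0,0,0],"angular": [0,0,-0.13],"jaw": 0},{"linear": [0,0,0],"angular": [0,0,-0.22],"jaw": 0},{"linear": [0,0,0],"angular": [0,0,-0.31],"jaw": 0},{"linear": [0,0,0],"angular": [0,0,-0.4],"jaw": 0},{"linear": [0,0,0],"angular": [0,0,-0.49],"jaw": 0},{"linear": [0,0,0],"angular": [0,0,-0.58],"jaw": 0},{"linear": [0,0,0],"angular": [0,0,-0.67],"jaw": 0},{"linear": [0,0,0],"angular": [0,0,-0.76],"jaw": 0},{"linear": [0,0,0],"angular": [0,0,-0.83],"jaw": 0},{"linear": [0,0,0],"angular": [0,0,-0.87],"jaw": 0},{"linear": [0,0,0],"angular": [0,0,-0.87],"jaw": 0}])

```text
time_s: 11.4
position: [0.5962, -0.1075, 0.1551]
tool_rot: [-3.14, -0.001, 2.236]
wrist_force: [-9.6, -0.5, 4.8]
grip_width: 0.0139
grasp_force: 40.2
```

Run:
```python
from rig import manip
from h import *
d={n:manip.camera(n) for n in("top","scene")};pickle.dump(d,open("cam1.pkl","wb"))
s=manip.get_state();print(s["time_s"],s["position"],s["tool_rot"],s["wrist_force"],s["moment"],s["grasp_force"])
out=[cv2.resize(d["top"]["color"][110:230,110:310],None,fx=2,fy=2,interpolation=cv2.INTER_CUBIC),cv2.resize(d["scene"]["color"][170:290,260:460],None,fx=4,fy=4,interpolation=cv2.INTER_CUBIC)]
cv2.imwrite("pics/v4.png",out[1])
# red pixels
for n in d:
    h=cv2.cvtColor(d[n]["color"],cv2.COLOR_BGR2HSV);m=cv2.inRange(h,(0,150,90),(5,255,255))|cv2.inRange(h,(174,150,90),(180,255,255))
    k,l,st,ce=cv2.connectedComponentsWithStats(m,connectivity=8)
    for i in range(1,k):
        if st[i,4]>5:
            pts=np.argwhere(l==i)[:,::-1];a=pts[pts[:,0].argmin()];b=pts[pts[:,0].argmax()]
            print(n,st[i],"ends",onz(d[n],[a,b],.09)[:,:2].round(3).tolist())
```

```text
11.5 [ 0.5961797  -0.10752002  0.15510366] [-3.13974360e+00 -1.02684839e-03  2.23495181e+00] [-9.77473271 -1.19070845  6.6445047 ] [-0.03491791  1.22307458 -0.0973826 ] 40.17617046833038
top [274 119   3  10  16] ends [[0.725, -0.131], [0.741, -0.137]]
top [145 151  11   3  23] ends [[0.662, 0.196], [0.662, 0.171]]
top [248 175   6   1   6] ends [[0.599, -0.063], [0.598, -0.076]]
top [142 193  11   5  51] ends [[0.553, 0.204], [0.558, 0.179]]
scene [398 221  22   6  34] ends [[0.606, 0.113], [0.608, 0.16]]
scene [385 227  12   3  12] ends [[0.605, 0.084], [0.607, 0.108]]
scene [354 230  30   7  32] ends [[0.601, 0.017], [0.606, 0.079]]
scene [347 237   6   2   6] ends [[0.602, 0.001], [0.602, 0.012]]
scene [297 238  49  13  60] ends [[0.595, -0.104], [0.6, -0.003]]
scene [436 246  14   7  58] ends [[0.679, 0.16], [0.685, 0.186]]
scene [295 252  11  67 105] ends [[0.601, -0.11], [0.729, -0.133]]
```

View pics/v4.png

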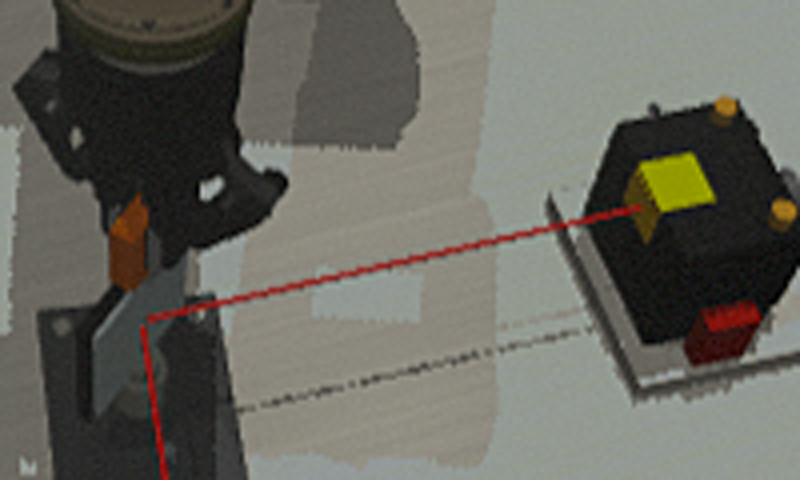

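The sight line ends at about (640,208) in the crop, on the front of the yellow mark, whose centre is near (643,204). That puts it within about 2 mm. I'll hold a moment and hand in.

Call:
step_arm(steps=[{"linear": [0,0,0],"angular": [0,0,0],"jaw": 0},{"linear": [0,0,0],"angular": [0,0,0],"jaw": 0},{"linear": [0,0,0],"angular": [0,0,0],"jaw": 0},{"linear": [0,0,0],"angular": [0,0,0],"jaw": 0},{"linear": [0,0,0],"angular": [0,0,0],"jaw": 0},{"linear": [0,0,0],"angular": [0,0,0],"jaw": 0}])

```text
time_s: 12.1
position: [0.5962, -0.1075, 0.1551]
tool_rot: [-3.14, -0.001, 2.235]
wrist_force: [-10.0, -2.0, 5.2]
grip_width: 0.0139
grasp_force: 40.2
```

```bash
python3 -c "
from rig import manip
print(manip.sign_off())"
```

```text
the job is handed in; nothing more can be done
None
```

I handed the job in at about 12 s: the housing stands upright in the tray's free half, and the gripped mirror holds the red sight line about 2 mm from the mark's centre by my camera measurement; sign-off returned no verdict.

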